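# Crank a worm-driven tilt stage up one division

## Task

Put the loose crank on the square end of the tilt stage's upright worm shaft, pushing only lightly and turning it until it drops fully home over the square. Then swing its black handle round clockwise (seen from above), about three turns without forcing anything, until the stage's pointer has gone from the zero line to the red 10 degree line, not beyond it. Leave the crank on the shaft, the film dish between its pins on the table and everything else on the bench where it stands.

Things in the scene. Friction and masses are not known exactly. Their poses are not given: they have to be found in the camera images.
- stage: The tilt stage, fixed to the bench: grey base plate 170 x 250 x 14 mm, black cheeks, aluminium table, brass worm wheel at its right side, white graduated disc at its left. Origin on the underside; z up, -x is its front. The plate reaches 85 mm either way in x and from -115 to +135 mm in y. The upright worm shaft stands at x -43, y -45 mm. Nothing else on it is higher than 151 mm.
- drive (a point): Seat of the crank: centre of the flat top of the brass collar (26 mm across) on the worm shaft, 130 mm above the bench. Axes as the stage's. Over it stand a steel square 12 x 12 mm, 14 mm high, then a round nose 11 mm across, 5 mm high. The square stands askew to the stage, differently every time, and this is not reported: see it, or find it by feel. The shaft turns stiffly (0.03 N m) and stays; over 35 N on it harms it.
- crank: Loose hand crank, about 0.19 kg, standing on the bench socket down. Origin: centre of the underside of its dark square hub (24 x 24 mm, 28 mm high); z up along the socket's axis, x along the arm to the handle. The flat arm, 10 mm thick, its underside level with the hub's, reaches 57 mm along +x; a counterweight, 14 mm high, reaches 49 mm along -x.
- crank_socket (a point): Mouth of the crank's socket, at the crank's origin: square 14 x 14 mm (sides along x, y), 22 mm deep; 1 mm to spare each side over the shaft's square, and some 10 degrees either way; fits every 90 degrees. The shaft's nose enters at any angle; then the hub rests on the square's corners, its underside 14 mm above the collar, until turned to suit. Home: underside on the collar.
- crank_boss (a point): Centre of the crank's grip boss: an aluminium block 18 x 18 mm, 26 mm high, on the hub, from 28 to 54 mm above the crank's origin, sides along the crank's x and y. To hold the crank for fitting, grip this across the crank's y, so that the fingers straddle the arm.
- crank_handle (a point): Centre of the crank's black handle: an upright round grip 18 mm across, 44 mm high, spinning freely on its pin, 46 mm from the socket's axis along the crank's x. It stands on the arm, from 10 to 54 mm above the crank's origin; this point is 32 mm above it. Axes as the crank's.
- tilt (a joint): Tilt of the table in rad: 0 at the zero line, 0.1745 (10 degrees) at the red line; grows by 0.0582 (3.33 degrees) a turn of the crank clockwise seen from above. Starts less than 1 degree above zero. The far edge rises; the pointer moves towards the robot over the rim of the white disc, which has long lines every 10 degrees, short ones every 5.
- stage_table (a point): Centre of the aluminium table's top when level, 92 mm above the bench; the table is 104 x 98 mm and tilts about the stage's y axis, 12 mm below this point. In the stage's frame it lies at x 0, y 50 mm.
- dish: Glass dish with a cast film, 64 mm across, 18 mm high, loose on the table between four brass pins; origin at the centre of its underside. It stays there.
- jar1: Sample jar with white cap, 33 mm across, 55 mm high, a bystander; origin at the centre of its underside.
- jar2: Sample jar like jar1, a bystander.
- jar3: Sample jar like jar1 with dark contents, a bystander.
- timer: White laboratory timer, 64 x 64 x 20 mm, a bystander; origin at the centre of its underside.
Things that resemble listed ones, but are neither listed nor needed, are in the scene too. What is shaped like the dish but blue or purple is not meant.

How it is judged (in metres and radians):
On the way, in this order (a step that is already met when the one before it is completed fails the run):
1. the crank is fully home on the shaft's square, before the stage has been moved (z of crank in the frame of drive between -0.003 and 0.003 m and horizontal distance between crank and drive below 0.003 m and value of joint tilt below 0.045 rad), for 0.2 s.
2. the crank, still home on the shaft, has driven the table past half the division (z of crank in the frame of drive between -0.003 and 0.003 m and horizontal distance between crank and drive below 0.003 m and value of joint tilt above 0.0873 rad), for 0.2 s.
At the end, for the whole second after the job is handed in: The table stands at 10 degrees within 1 degree, at rest; the crank is at rest on the worm shaft, fully home (its underside within 3 mm of the collar, centred within 3 mm); the dish is on the table between its pins, within 10 mm of the middle (value of joint tilt between 0.157 and 0.192 rad and z of crank in the frame of drive between -0.003 and 0.003 m and horizontal distance between crank and drive below 0.003 m and distance between dish and stage_table below 0.01 m and linear speed of crank below 0.02 m/s and velocity of joint tilt below 0.01 rad/s); the robot touches nothing.
It fails at once if the crank pressed or forced against the worm shaft or stage with more than 35 N (contact force between crank and stage above 35 N).
It fails at once if the stage run beyond the red line, past 11.6 degrees (value of joint tilt above 0.2025 rad).
It fails at once if the dish shifted out of its place between the pins (distance between dish and stage_table above 0.012 m).
It fails at once if a bystander (sample jars, timer) moved by more than 20 mm (distance of any of jar1, jar2, jar3, timer from where it was at the start of the episode above 0.02 m).
It also fails if it takes over 72 s, if anything falls off the work surface, if the arm or the gripper's body presses on something with over 40 N, if the wrist force passes 120 N, or if a joint passes its speed limit or range.

## Robot

A 7-joint arm with a two-finger parallel gripper is mounted at the origin on a cart in front of the work surface, level with it; the furniture and walls round the work are solid. World frame = base frame: x ahead of the robot, y to its left, z up, the work surface at z = 0. Lengths are in mm, angles in rad, forces in N, time in s.
With the tool pointing down it reaches from about 425 to 1025 mm from the base axis. Payload 9.4 kg.
Tool frame: the origin (TCP) lies at the very end of the fingers, on their centre line; the grasp point (between the pads) lies 19 mm behind it (ctrl.grip_point_offset is the y of the grasp point in the tool frame, in mm); y points along the fingers, x is the direction in which the jaws open and shut, and the axes are right-handed (so a half turn about y gives the same grasp; the last joint's range is limited). The gripper opens to 93 mm and grips with 3 to 60 N. Pads are 15 mm wide; open, the fingers measure 128 mm over their backs; the gripper's body (75 mm by 188 mm) begins 65 mm behind the grasp point.
Start: joints at [-0.077, 0.599, -0.003, 1.599, 0.002, 0.943, -0.08], TCP at [724.999, -0.008, 218.618] pointing down, gripper open.
Joint ranges: [-2.57, 2.57], [-0.35, 1.97], [-1.29, 1.29], [0.11, 2.56], [-1.05, 4.19], [0.11, 1.86], [-2.63, 2.63]. Speed limits (rad/s): [2.22, 2.22, 3.01, 3.01, 3.14, 3.14, 3.14].

## Interface

Orientations are given as a unit quaternion [x, y, z, w].
In Python, from station import ctrl, viewer, models gives the robot as it stands. The module is installed in compiled form; this text tells all that it offers.
- The arm moves only by the shell command python3 -m pendant 'ROWS' [FORCE]. ROWS is JSON, a list of rows, each a list of 3 entries, a list of its own where there are three numbers: the shift along the tool's x, y, z each as a share of 0.025 m, from -1 to 1, then the turn about the tool's y as a share of 0.5 rad, from -1 to 1, then the opening, from -1 (shut) to 1 (fully open), so that 0 is half open. A call has exactly 8 rows; each row shifts and turns the commanded pose from where the row before left it, along the tool's axes as they then stand; what a row does not reach is not made up. A row lasts 1/8 s, in which the tool goes at most 62.5 mm and 10.7 degrees, less where a joint would pass 70% of its speed; a pose out of reach is approached as far as the arm can. A call with a number of a shift or a turn outside -1 to 1 is refused whole. A call with a gripper value outside its range is refused whole. The fingers move at their own pace and stop on an object; FORCE is the grip in N (left out, the last holds). Time passes only in rows, so rows that do not move let the fingers close, or fill a call up. It gives the time, the measured TCP pose, the force and the opening at its end, in the units of the state.
- ctrl.get_state(): the state, without advancing time (a new reading comes with each control period).
- viewer.read_camera(name): name is "scene" or "side" or "wrist"; returns (picture, depth): 420x560x3 uint8, red, green, blue; 420x560 float32, mm along the optical axis (not along the pixel's ray), 0 where there is no reading.
- viewer.calibration(name): a dict with "fx", "fy", "cx", "cy" (pixels), "k1" (the pictures are not rectified: a ray, as slopes to the right and down, at radius r is drawn at 1 + k1 r^2 times it, then the intrinsics apply), "rvec" (rotation vector, rad) and "tvec" (3), from world to camera coordinates, as OpenCV has them. Camera axes: x right, y down, z forward; pixel columns grow to the right and rows downward; lengths in mm; the calibration is good to about 2 mm. A picture is of the moment at which its call begins: read the wrist's pose just before it. calibration takes no time and is no camera call; for the wrist camera it gives the pose at the moment of the call.
- ctrl.close_job(): hands the job in, once; it reports no verdict.
Trained networks look in the newest picture that a camera, given by its name, has taken for a name from the list of things; names that differ only in an ending like _2 or _b are one class to them, and where a whole thing is asked for, a point or a joint stands for the part that bears it (a point fixed in the world has none). Each returns a list of dicts, best first, with "confidence" (0 to 1); they miss things now and then, are a little off and sometimes report something else, mostly with a low value. They report only what shows in the picture. A call takes as long as a camera call. They do not tell look-alikes from the thing itself.
- models.search_frame(camera, thing): "position" ([x, y, z] in mm, in world coordinates, good to about 4 mm: the middle of the surface that is visible of it).
- models.regions_of(camera, thing): "mask" (420x560 bool, what is visible of it).
The state is a dict: "time_s": time; "joint_pos": joint angles; "qd": joint speeds; "joint_torque": joint torques, N m; "tool_pos": TCP position; "eef_rot": TCP orientation; "wrist_force": force on the tool from outside, world axes, zero at the start; "moment": the same for the moment, N m; "grip_width": opening from 0.0 (shut) to 1.0 (fully open).
Only numpy, scipy, OpenCV 4.12 (cv2) and the standard library are available. Lean on these libraries where they do the work, as an engineer would, in place of code of your own. Each camera call takes 0.05 s, during which the arm holds its last target.

## Working session

There is one attempt and no reset: what is moved stays moved. The work goes in short steps, Python scripts to look and compute and a shell command to move; the robot and the scene stay as the last step left them, time stands still between calls to the robot, and variables do not carry over. Pictures are saved under pics/ and viewed, and the job is handed in when it is done.

```bash
mkdir -p pics; cat > h.py <<'E'
import numpy as np, cv2
from station import ctrl, viewer, models
from scipy.spatial.transform import Rotation as R
def snap(cam,name):
    p,d=viewer.read_camera(cam); cv2.imwrite(f'pics/{name}.png',p[:,:,::-1]); np.savez(f'pics/{name}.npz',p=p,d=d,c=np.array([viewer.calibration(cam)],dtype=object)); return p,d
def px2w(c,u,v,d):
    K=np.array([[c['fx'],0,c['cx']],[0,c['fy'],c['cy']],[0,0,1.]])
    a=cv2.undistortPoints(np.array([[[u,v]]],float),K,np.array([c['k1'],0,0,0,0.]))[0,0]
    Rm=cv2.Rodrigues(np.array(c['rvec'],float))[0]
    return Rm.T@(np.array([a[0]*d,a[1]*d,d])-np.array(c['tvec']).ravel())
def w2px(c,P):
    Rm=cv2.Rodrigues(np.array(c['rvec'],float))[0]
    q=Rm@np.array(P,float)+np.array(c['tvec']).ravel(); x,y=q[:2]/q[2]; s=1+c['k1']*(x*x+y*y)
    return c['fx']*x*s+c['cx'],c['fy']*y*s+c['cy'],q[2]
E
python3 - <<'E'
from h import *
s=ctrl.get_state(); print(s)
for c in ['scene','side','wrist']:
    snap(c,c+'0'); k=viewer.calibration(c); print(c,k)
    for t in ['stage','drive','crank','crank_boss','crank_handle','dish','stage_table','jar1','timer']:
        try: print(t,[(np.round(r['position']),round(r['confidence'],2)) for r in models.search_frame(c,t)][:4])
        except Exception as e: print(t,e)
print(ctrl.get_state()['time_s'])
E
```

```text
{'time_s': 0.0, 'joint_pos': array([-0.07667701,  0.60010231, -0.00256609,  1.60012091,  0.00177211,
        0.94287677, -0.07981062]), 'qd': array([-2.51746661e-04,  2.25369531e-03,  1.49778088e-03,  7.96597273e-04,
        1.09534680e-03, -5.56415805e-05,  5.53111136e-04]), 'joint_torque': array([ 5.70884713e-04, -7.65060925e+01,  1.49801854e+00, -2.52344084e+01,
       -5.23842021e-02,  1.69115182e-02,  2.08527672e-04]), 'tool_pos': array([ 7.24521694e+02, -1.19176761e-02,  2.17779307e+02]), 'eef_rot': array([ 7.07143151e-01, -5.21215938e-04, -5.40549151e-04, -7.07070011e-01]), 'wrist_force': array([0.74098531, 0.27907716, 0.35788091]), 'moment': array([-0.01723166, -0.0161154 , -0.01479941]), 'grip_width': 1.0002470423231167}
scene {'fx': 501.5032087824762, 'fy': 501.5032087824762, 'cx': 282.73929304319086, 'cy': 218.0778053746934, 'k1': -0.18134700386795127, 'rvec': array([ 1.12972268, -2.37465295,  1.0080695 ]), 'tvec': array([ 286.79032823,  394.13603153, 1027.44594712])}
stage [(array([556., 207.,  33.]), 0.77)]
drive [(array([562., 203.,  32.]), 0.94)]
crank [(array([ 426., 
[... 1341 characters left out ...]
 15.]), 0.71), (array([ 531., -328.,   38.]), 0.7)]
timer [(array([ 623., -160.,   18.]), 0.59)]
wrist {'fx': 351.4247616269584, 'fy': 351.4247616269584, 'cx': 285.75260076807064, 'cy': 207.042035349822, 'k1': -0.04290048737103864, 'rvec': array([-2.84448219e+00,  1.41680810e-03, -9.88049695e-04]), 'tvec': array([-725.2219199 ,  -33.95992387,  391.05285055])}
stage [(array([605., 121.,  14.]), 0.74)]
drive [(array([608., 120.,  16.]), 0.84)]
crank []
crank_boss []
crank_handle []
dish [(array([447., 140.,  12.]), 0.87), (array([640.,  -2.,  16.]), 0.7)]
stage_table [(array([607., 127.,   8.]), 0.97)]
jar1 [(array([ 537., -301.,   19.]), 0.89)]
timer [(array([ 640., -142.,   21.]), 0.93)]
1.5
```

View pics/scene0.png

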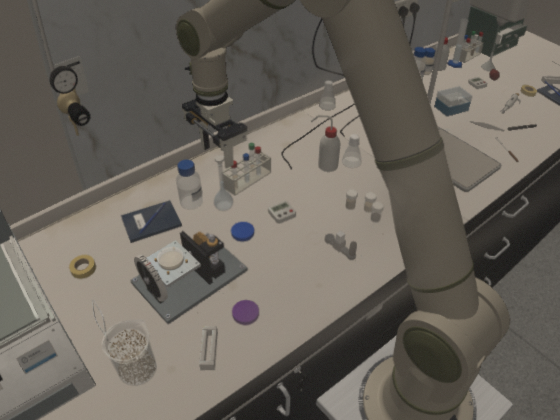

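View pics/side0.png

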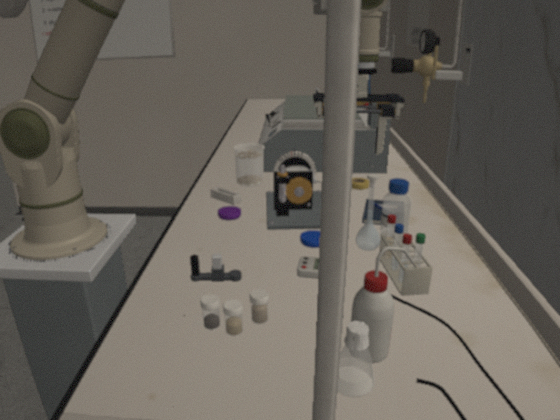

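View pics/wrist0.png

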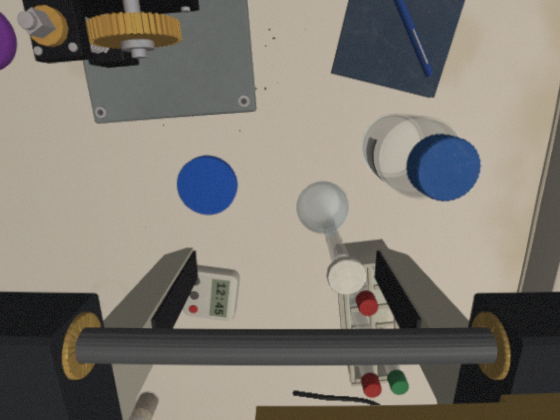

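```bash
python3 - <<'E'
from h import *
im=lambda n:cv2.imread(f'pics/{n}0.png')
a=cv2.resize(im('scene')[220:270,310:370],None,fx=6,fy=6,interpolation=2)
b=cv2.resize(im('side')[245:295,180:250],None,fx=5.5,fy=5.5,interpolation=2)
c=cv2.resize(im('wrist')[0:70,0:200],None,fx=3.9,fy=3.9,interpolation=2)
o=np.zeros((600,800,3),np.uint8); o[:a.shape[0],:a.shape[1]]=a; o[:b.shape[0],400:400+b.shape[1]]=b[:,:400]; o[310:310+c.shape[0],:c.shape[1]]=c
cv2.imwrite('pics/crop0.png',o)
# depth clouds
for n in ['scene','side']:
    z=np.load(f'pics/{n}0.npz',allow_pickle=True); d=z['d'];k=z['c'][0]
    r=(slice(225,265),slice(315,365)) if n=='scene' else (slice(248,290),slice(183,250))
    P=[]
    for v in range(r[0].start,r[0].stop):
        for u in range(r[1].start,r[1].stop):
            if d[v,u]>0:
                p=px2w(k,u,v,d[v,u]); 
                if p[2]>6: P.append([*p,u,v])
    P=np.array(P); print(n,len(P),P[:,:3].min(0),P[:,:3].max(0))
    for lo,hi in [(6,18),(18,40),(40,60)]:
        q=P[(P[:,2]>lo)&(P[:,2]<hi)]; print(lo,hi,len(q)); print(np.round(q[::max(1,len(q)//14)],0).tolist())
z=np.load('pics/wrist0.npz',allow_pickle=True); d=z['d'];k=z['c'][0]
for u,v in [(38,22),(30,22),(45,22),(55,20),(60,30)]: print(u,v,d[v,u],px2w(k,u,v,d[v,u]))
Rm=cv2.Rodrigues(k['rvec'])[0]; print('cam',-Rm.T@k['tvec'],Rm)
E
```

```text
scene 413 [ 357.47360756 -209.19532433    6.02954968] [ 484.59785808 -142.1738082    57.51494057]
6 18 189
[[485.0, -183.0, 9.0, 327.0, 234.0], [475.0, -170.0, 17.0, 326.0, 236.0], [467.0, -178.0, 15.0, 330.0, 237.0], [460.0, -182.0, 14.0, 333.0, 238.0], [468.0, -163.0, 13.0, 326.0, 240.0], [457.0, -176.0, 10.0, 332.0, 241.0], [426.0, -195.0, 10.0, 345.0, 244.0], [424.0, -178.0, 15.0, 341.0, 246.0], [421.0, -186.0, 9.0, 344.0, 247.0], [409.0, -189.0, 12.0, 348.0, 248.0], [416.0, -174.0, 9.0, 342.0, 250.0], [403.0, -184.0, 10.0, 348.0, 251.0], [381.0, -204.0, 6.0, 359.0, 253.0], [383.0, -186.0, 10.0, 354.0, 255.0], [382.0, -178.0, 8.0, 352.0, 257.0]]
18 40 111
[[443.0, -171.0, 36.0, 335.0, 238.0], [427.0, -189.0, 33.0, 344.0, 239.0], [425.0, -183.0, 35.0, 343.0, 240.0], [430.0, -169.0, 36.0, 338.0, 241.0], [424.0, -191.0, 26.0, 345.0, 241.0], [429.0, -173.0, 31.0, 339.0, 242.0], [439.0, -165.0, 23.0, 334.0, 243.0], [425.0, -177.0, 27.0, 341.0, 243.0], [428.0, -168.0, 27.0, 338.0, 244.0], [425.0, -166.0, 27.0, 338.0, 245.0], [421.0, -166.0, 19.0, 339.0, 248.0], [387.0, -179.0, 35.0, 35
[... 2336 characters left out ...]
0, -186.0, 45.0, 198.0, 260.0], [385.0, -191.0, 45.0, 191.0, 261.0], [434.0, -190.0, 45.0, 215.0, 261.0], [393.0, -190.0, 42.0, 195.0, 262.0], [441.0, -189.0, 43.0, 219.0, 262.0], [441.0, -189.0, 41.0, 219.0, 263.0]]
38 22 216.06088 [567.2537402  131.07521084 143.1952523 ]
30 22 212.17365 [564.81132292 130.37342141 147.47411367]
45 22 219.31708 [569.62891523 131.65690061 139.6130823 ]
55 20 228.74469 [569.94814257 134.90330099 128.75970344]
60 30 229.57954 [573.12090374 128.36043083 129.89161516]
cam [724.9761594   81.37907804 384.45995293] [[ 9.99999279e-01 -8.72665176e-04  8.25313888e-04]
 [-1.07604799e-03 -9.56186084e-01  2.92757605e-01]
 [ 5.33674288e-04 -2.92758282e-01 -9.56186333e-01]]
```

View pics/crop0.png

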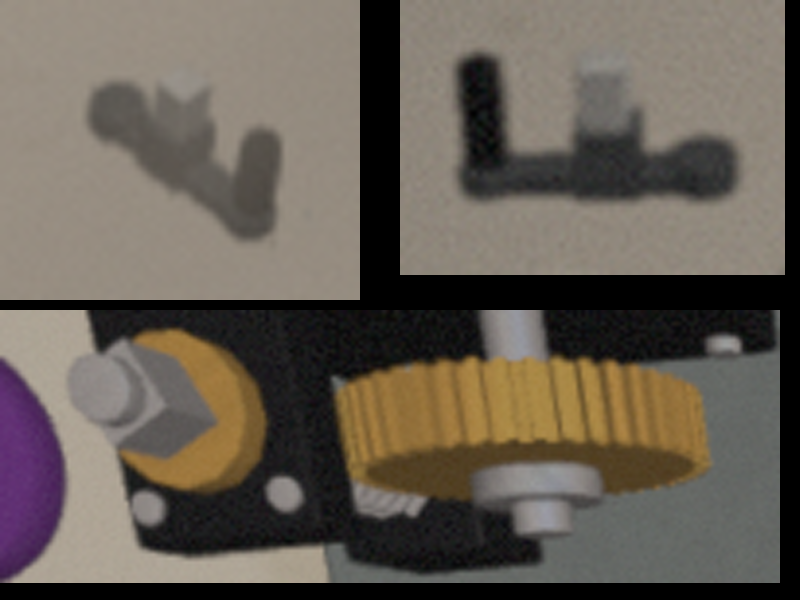

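```bash
python3 -m pendant '[[[-0.9,-0.1,0.71],0,1],[[-0.9,-0.1,0.71],0,1],[[-0.9,-0.1,0.71],0,1],[[-0.9,-0.1,0.71],0,1],[[-0.9,-0.1,0.71],0,1],[[-0.9,-0.1,0.71],0,1],[[-0.9,-0.1,0.71],0,1],[[0,0,0],0,1]]' 20
python3 - <<'E'
from h import *
print(ctrl.get_state()['tool_pos'],ctrl.get_state()['eef_rot'])
snap('wrist','w1')
E
```

```text
time_s: 2.5
tool_pos: [566.3, 125.9, 236.6]
eef_rot: [-0.707, -0.001, 0.001, 0.707]
wrist_force: [0.5, -0.5, 0.2]
grip_width: 1.002
[566.3222962  125.85998524 236.6150784 ] [-0.70687068 -0.00104128  0.00099267  0.70734134]
```

View pics/w1.png

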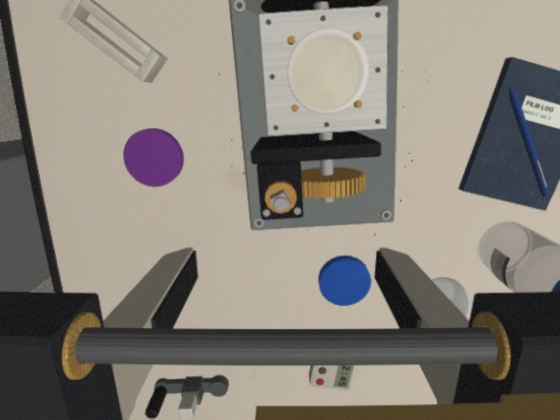

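```bash
python3 - <<'E'
from h import *
z=np.load('pics/w1.npz',allow_pickle=True); d=z['d'];k=z['c'][0];p=z['p'][:,:,::-1]
a=cv2.resize(p[175:230,250:310],None,fx=10,fy=10,interpolation=2)
cv2.imwrite('pics/w1a.png',a)
b=cv2.resize(p[365:420,140:240],None,fx=7,fy=7,interpolation=2)
cv2.imwrite('pics/w1b.png',b)
for (u,v) in [(281,203),(278,205),(270,196),(292,196),(259,223),(386,215),(239,5)]: print(u,v,d[v,u],px2w(k,u,v,d[v,u]).round(1))
E
```

```text
281 203 263.67786 [564.  131.9 149.4]
278 205 263.18802 [561.8 130.6 150.3]
270 196 280.24713 [555.1 132.5 131.8]
292 196 282.3531 [572.6 132.  129.8]
259 223 406.63892 [536.9  69.4  18.9]
386 215 405.49976 [683.9  78.7  17.5]
239 5 343.0621 [521.4 297.3  15.7]
```

View pics/w1a.png

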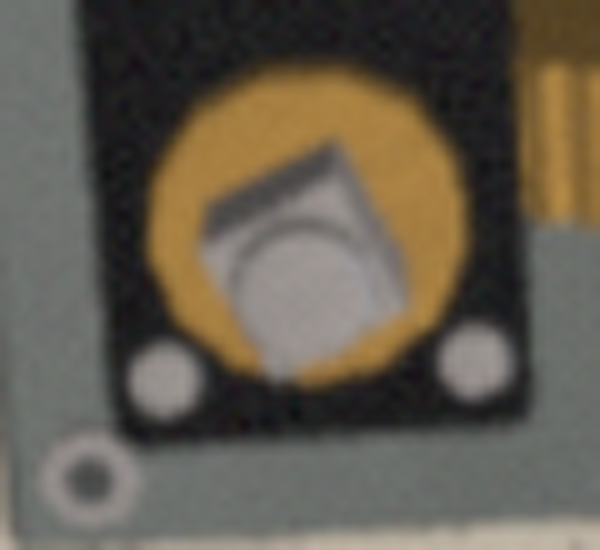

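View pics/w1b.png

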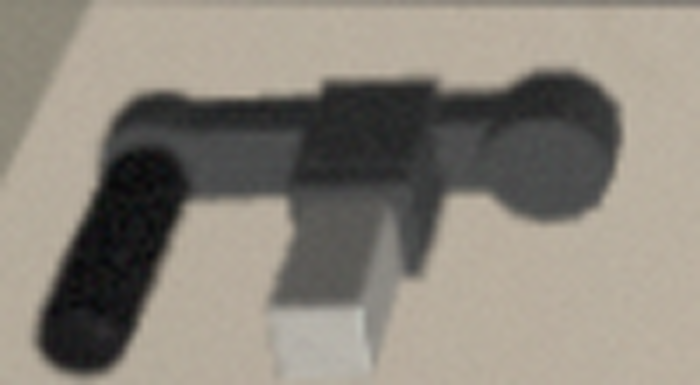

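```bash
cat >> h.py <<'E'
from scipy.optimize import least_squares
def plane(c,u,v,z0):
    K=np.array([[c['fx'],0,c['cx']],[0,c['fy'],c['cy']],[0,0,1.]])
    A=px2w(c,u,v,100.);B=px2w(c,u,v,200.); return A+(B-A)*(z0-A[2])/(B[2]-A[2])
E
python3 - <<'E'
from h import *
z=np.load('pics/w1.npz',allow_pickle=True); k=z['c'][0];p=z['p'][:,:,::-1]
off=lambda x,y:((x+.5)/10+250-.5,(y+.5)/10+175-.5)
pts=[plane(k,*off(x,y),144.) for x,y in [(203,240),(337,185),(405,310),(280,380)]]
P=np.array(pts);print(P.round(1),P.mean(0)); 
for i in range(4):
    e=P[(i+1)%4]-P[i]; print(np.hypot(*e[:2]),np.degrees(np.arctan2(e[1],e[0]))%90)
print('collar',plane(k,*off(308,222),130.),'nose',plane(k,*off(300,292),149.))
base=[plane(k,*off(x,y),130.) for x,y in [(335,137),(205,210)]];e=base[1]-base[0];print(np.hypot(*e[:2]),np.degrees(np.arctan2(e[1],e[0]))%90)
# stage yaw from plate corner screws
A=plane(k,259,223,14);B=plane(k,386,215,14);C=plane(k,239,5,14);print(A,B,C,np.degrees(np.arctan2(*(B-A)[[1,0]])),np.degrees(np.arctan2(*(C-A)[[1,0]])))
P=p.copy();a=cv2.resize(p[175:230,250:310],None,fx=10,fy=10,interpolation=2)
def draw(cx,cy,th,col):
    for zz in (130,144):
        q=[w2px(k,[cx+8.485*np.cos(th+a),cy+8.485*np.sin(th+a),zz])[:2] for a in np.pi/4+np.arange(4)*np.pi/2]
        q=((np.array(q)-[250,175]+.5)*10-.5).astype(int); cv2.polylines(a,[q.reshape(-1,1,2)],True,col,1)
c=(np.array(pts).mean(0)); draw(c[0],c[1],np.radians(26),(0,0,255)); cv2.imwrite('pics/w1c.png',a)
# crank
ob=lambda x,y:((x+.5)/7+140-.5,(y+.5)/7+365-.5)
for n,x,y,h in [('boss tl',272,310,54),('boss tr',365,305,54),('handle top',85,330,54),('handle base', 155,150,10),('cw',553,170,14),('boss bl',278,377,54),('hub br tl',325,80,0),('hub tr',440,80,0)]: print(n,plane(k,*ob(x,y),h).round(1))
E
```

```text
[[555.5 133.8 144. ]
 [565.7 138.2 144. ]
 [570.9 128.2 144. ]
 [561.3 122.6 144. ]] [563.33463558 130.69870419 144.        ]
11.116631294753093 22.97188705026984
11.20157028936153 27.70047274870349
11.168823899809437 30.385890355043983
12.641501354372421 27.348015889727563
collar [563.28479749 131.40164162 130.        ] nose [562.93231354 131.15618977 149.        ]
12.059885576398655 30.001544384070655
[536.478231    67.69754568  14.        ] [684.97978203  77.54927051  14.        ] [521.15783509 297.65053215  14.        ] 3.7954913049643477 93.8116430444761
boss tl [ 429.9 -172.    54. ]
boss tr [ 447.2 -170.5   54. ]
handle top [ 394.4 -177.6   54. ]
handle base [ 393. -178.   10.]
cw [ 474.3 -178.    14. ]
boss bl [ 429.3 -188.4   54. ]
hub br tl [ 425.7 -169.     0. ]
hub tr [ 449.3 -168.7    0. ]
```

View pics/w1c.png

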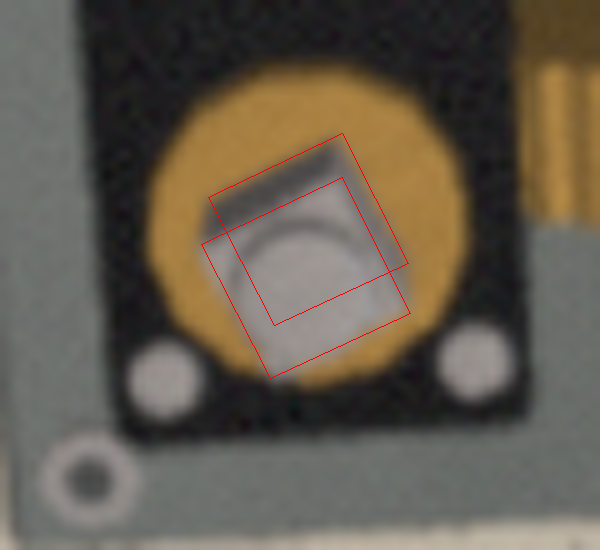

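```bash
python3 -m pendant '[[[-0.67,0.4,-1],0,1],[[-0.67,0.4,-1],0,1],[[-0.67,0.4,-1],0,1],[[-0.67,0.4,-1],0,1],[[-0.67,0.4,-1],0,1],[[-0.67,0.4,-1],0,1],[[-0.67,0.4,-1],0,1],[[-0.67,0.4,-1],0,1]]' 20
python3 -m pendant '[[[0,0,-1],0.37,1],[[0.18,0,-0.98],0.37,1],[[0.36,0,-0.93],0.37,1],[[0.53,0,-0.85],0.37,1],[[0.16,0,-0.18],0.37,1],[[0,0,0],0.37,1],[[0,0.2,0],0.37,1],[[0,0.2,0],0.37,1]]'
python3 -m pendant '[[[0,0,0],0.18,1],[[0,0,0],0,1],[[0,0,0],0,1],[[0,0,0],0,1],[[0,0,0],0,1],[[0,0,0],0,1],[[0,0,0],0,1],[[0,0,0],0,1]]'
python3 - <<'E'
from h import *
s=ctrl.get_state();print(s['tool_pos'],s['eef_rot'],s['joint_pos'])
p,d=snap('wrist','w2')
E
```

```text
time_s: 3.55
tool_pos: [433.8, -77.6, 155.8]
eef_rot: [0.707, -0.0, 0.001, -0.707]
wrist_force: [0.3, -0.9, 0.6]
grip_width: 0.997
time_s: 4.55
tool_pos: [434.0, -183.1, 146.1]
eef_rot: [0.521, -0.478, 0.479, -0.52]
wrist_force: [0.4, 0.4, -0.2]
grip_width: 1.002
time_s: 5.55
tool_pos: [433.4, -181.7, 146.2]
eef_rot: [-0.5, 0.5, -0.5, 0.5]
wrist_force: [-0.6, 0.6, 0.7]
grip_width: 0.998
[ 433.395557   -181.66893133  146.15194789] [-0.50021925  0.49975625 -0.49980246  0.50022185] [-0.03210791  0.44299092  0.42679982  2.26007911 -0.37630632  0.50383299
 -0.8790626 ]
```

View pics/w2.png

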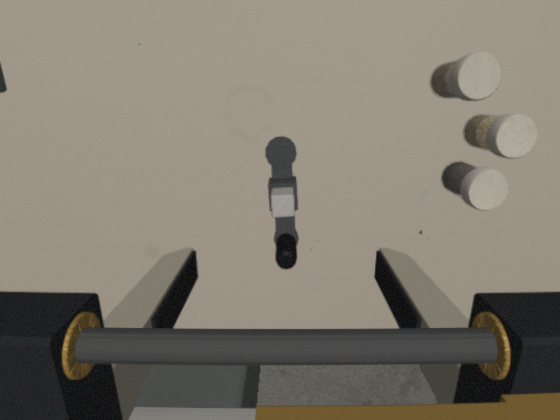

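```bash
python3 - <<'E'
from h import *
z=np.load('pics/w2.npz',allow_pickle=True); k=z['c'][0];p=z['p'][:,:,::-1]
a=cv2.resize(p[130:275,240:330],None,fx=6,fy=4,interpolation=2)
a=cv2.resize(p[130:230,240:330],None,fx=6,fy=6,interpolation=2)
def draw(cx,cy,th,col):
    for hw,zz in ((9,54),(9,28),(12,28),(12,0)):
        q=[w2px(k,[cx+hw*1.4142*np.cos(th+t),cy+hw*1.4142*np.sin(th+t),zz])[:2] for t in np.pi/4+np.arange(4)*np.pi/2]
        q=((np.array(q)-[240,130]+.5)*6-.5).astype(int); cv2.polylines(a,[q.reshape(-1,1,2)],True,col,1)
ob=lambda x,y:((x+.5)/6+240-.5,(y+.5)/6+130-.5)
draw(438,-180,0,(0,0,255))
for n,u,v,h in [('cw',281,150,14),('handle',286.5,258,54),('boss',284,203,54)]: print(n,plane(k,u,v,h).round(1))
cv2.imwrite('pics/w2a.png',a)
E
```

```text
cw [ 474.7 -178.    14. ]
handle [ 393.6 -182.6   54. ]
boss [ 439.7 -180.6   54. ]
```

View pics/w2a.png

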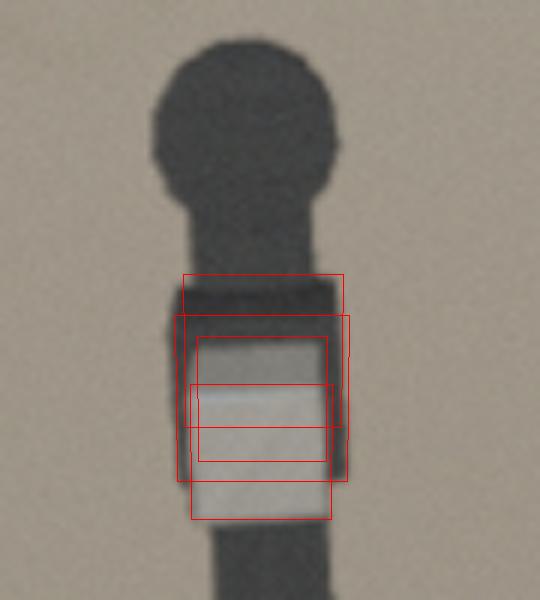

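```bash
python3 -m pendant '[[[-0.07,0.92,0.16],-0.1,0.2],[[0,0.92,0],0,-0.2],[[0,0.92,0],0,-0.2],[[0,0.92,0],0,-0.2],[[0,0.92,0],0,-0.2],[[0,0,0],0,-0.2],[[0,0,0],0,-0.2],[[0,0,0],0,-0.2]]' 25
python3 - <<'E'
from h import *
p,d=snap('wrist','w3')
E
```

```text
time_s: 6.6
tool_pos: [437.8, -180.0, 32.0]
eef_rot: [-0.512, 0.487, -0.488, 0.513]
wrist_force: [-0.2, 0.5, 0.0]
grip_width: 0.401
```

View pics/w3.png

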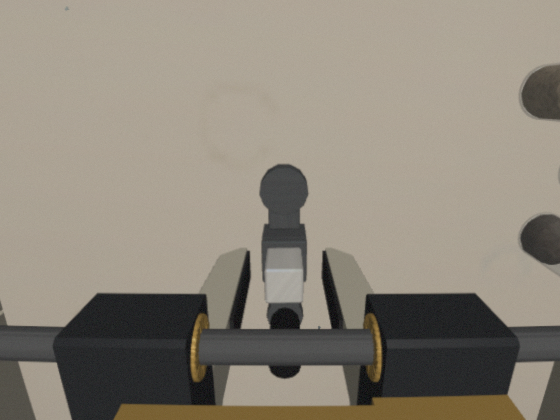

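```bash
python3 -m pendant '[[[0,0,0],0,-1],[[0,0,0],0,-1],[[0,0,0],0,-1],[[0,0,0],0,-1],[[0,0,0],0,-1],[[0,-0.4,0],0,-1],[[0,-1,0],0,-1],[[0,-1,0],0,-1]]' 25
python3 -m pendant '[[[0,-1,0],0,-1],[[0,-1,0],0,-1],[[0,-1,0],0,-1],[[0,-1,0],0,-1],[[0,-1,0],0,-1],[[0,0,0],0,-1],[[0,0,0],0,-1],[[0,0,0],0,-1]]' 25
python3 - <<'E'
from h import *
s=ctrl.get_state();print(s['tool_pos'],s['eef_rot'],s['wrist_force'],s['moment'],s['joint_pos'])
p,d=snap('wrist','w4'); snap('side','s4')
E
```

```text
time_s: 7.65
tool_pos: [436.9, -180.0, 92.0]
eef_rot: [0.513, -0.488, 0.487, -0.512]
wrist_force: [-0.0, -0.1, -3.0]
grip_width: 0.192
time_s: 8.65
tool_pos: [436.8, -179.7, 215.3]
eef_rot: [0.513, -0.488, 0.487, -0.512]
wrist_force: [0.3, 0.0, -2.1]
grip_width: 0.192
[ 436.77547355 -179.72700355  215.2845487 ] [ 0.51285265 -0.48766124  0.48667174 -0.51217116] [ 0.2990101   0.0318227  -2.14501286] [ 0.10186809  0.05058196 -0.04892379] [-0.13313868  0.33664071  0.53316781  2.18742936 -0.2693388   0.68100546
 -0.93344334]
```

View pics/w4.png

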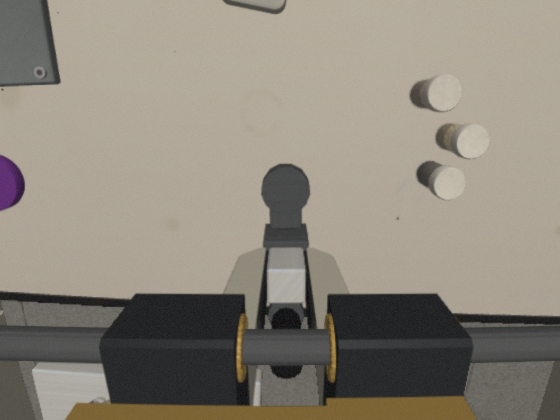

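View pics/s4.png

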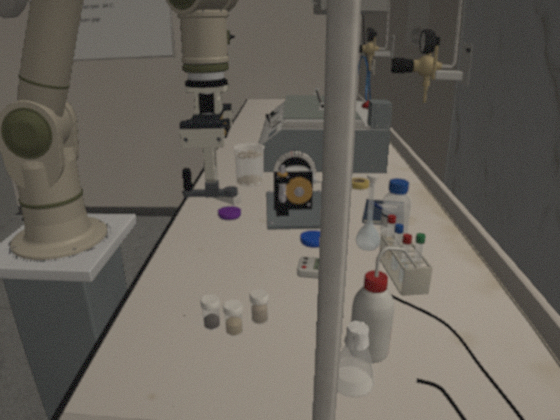

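```bash
python3 - <<'E'
from h import *
z=np.load('pics/w4.npz',allow_pickle=True); k=z['c'][0];p=z['p'][:,:,::-1]
T=np.array([436.78,-179.73,215.28]);Rt=R.from_quat([0.51285265,-0.48766124,0.48667174,-0.51217116])
print(Rt.as_matrix().round(3))
a=cv2.resize(p[155:315,240:330],None,fx=5,fy=5,interpolation=2)[:, :]
a=cv2.resize(p[155:315,240:330],None,fx=3.7,fy=3.7,interpolation=2)
S=3.7
def draw(ox,oz,col):
    def pj(x,h,zz): return w2px(k,T+Rt.apply([x+ox,32-h,zz+oz]))[:2]
    def pl(q): cv2.polylines(a,[((np.array(q)-[240,155]+.5)*S-.5).astype(int).reshape(-1,1,2)],True,col,1)
    for hw,h in ((9,54),(9,28),(12,28),(12,0)):
        pl([pj(sx*hw,h,sz*hw) for sx,sz in [(1,1),(1,-1),(-1,-1),(-1,1)]])
    pl([pj(12*np.cos(t),14,37+12*np.sin(t)) for t in np.linspace(0,6.28,40)])
    pl([pj(9*np.cos(t),54,-46+9*np.sin(t)) for t in np.linspace(0,6.28,40)])
draw(0,0,(0,0,255)); cv2.imwrite('pics/w4a.png',a)
E
```

```text
[[ 0.051 -0.002  0.999]
 [-0.999  0.     0.051]
 [-0.    -1.    -0.002]]
```

View pics/w4a.png

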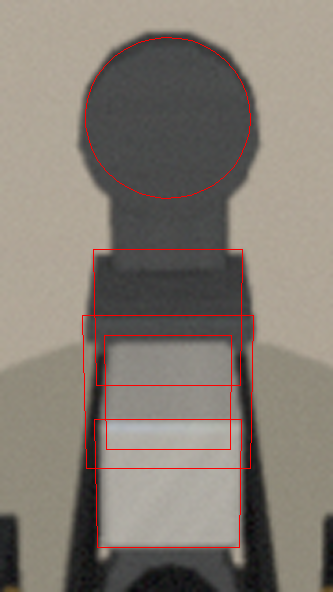

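```bash
python3 -m pendant '[[[-0.936,0,0.437],0,-1],[[-0.936,0,0.437],0,-1],[[-0.936,0,0.437],0,-1],[[-0.936,0,0.437],0,-1],[[-0.936,0,0.437],0,-1],[[-0.936,0,0.437],0,-1],[[-0.936,0,0.437],0,-1],[[-0.936,0,0.437],0,-1]]' 25
python3 -m pendant '[[[-0.936,0,0.437],0,-1],[[-0.936,0,0.437],0,-1],[[-0.936,0,0.437],0,-1],[[-0.936,0,0.437],0,-1],[[-0.936,0,0.437],0,-1],[[0,0.3,0],-0.3,-1],[[0,0.3,0],-0.3,-1],[[0,0,0],-0.29,-1]]' 25
python3 -m pendant '[[[0,0,0],0,-1],[[0,0,0],0,-1],[[0,0,0],0,-1],[[0,0,0],0,-1],[[0,0,0],0,-1],[[0,0,0],0,-1],[[0,0,0],0,-1],[[0,0,0],0,-1]]' 25
python3 - <<'E'
from h import *
s=ctrl.get_state();print(s['tool_pos'],s['eef_rot'],s['wrist_force'],s['joint_pos'])
print(R.from_quat(s['eef_rot']).as_matrix().round(3))
for i in range(4): print(ctrl.get_state()['tool_pos'],ctrl.get_state()['wrist_force'])
p,d=snap('wrist','w5'); snap('side','s5')
for i in range(1): print(ctrl.get_state()['tool_pos'],ctrl.get_state()['wrist_force'])
E
```

```text
time_s: 9.75
tool_pos: [515.2, 12.1, 215.6]
eef_rot: [0.513, -0.487, 0.487, -0.512]
wrist_force: [-0.5, -0.8, -1.5]
grip_width: 0.19
time_s: 10.75
tool_pos: [563.8, 131.9, 200.4]
eef_rot: [0.609, -0.361, 0.36, -0.608]
wrist_force: [0.4, 0.1, -1.8]
grip_width: 0.197
time_s: 11.75
tool_pos: [563.8, 131.1, 201.1]
eef_rot: [0.607, -0.362, 0.362, -0.607]
wrist_force: [-0.3, 0.3, -1.2]
grip_width: 0.193
[563.78697149 131.09274412 201.10163701] [ 0.60739301 -0.36204763  0.36207121 -0.60737112] [-0.28674248  0.26136757 -1.15411209] [-0.57900462  0.46455928  0.36152721  1.97437767 -0.23639964  0.74291459
 -1.15248928]
[[ 0.476  0.     0.88 ]
 [-0.88  -0.     0.476]
 [ 0.    -1.    -0.   ]]
[563.78697149 131.09274412 201.10163701] [-0.28674248  0.26136757 -1.15411209]
[563.78697149 131.09274412 201.10163701] [-0.28674248  0.26136757 -1.15411209]
[563.78697149 131.09274412 201.10163701] [-0.28674248  0.26136757 -1.15411209]
[563.78697149 131.09274412 201.10163701] [-0.28674248  0.26136757 -1.15411209]
[563.79276981 131.08757391 201.1229327 ] [-0.3381713  -0.32884449 -1.62025196]
```

View pics/w5.png

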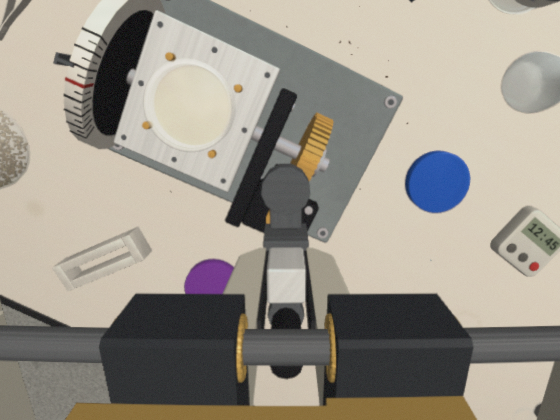

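View pics/s5.png

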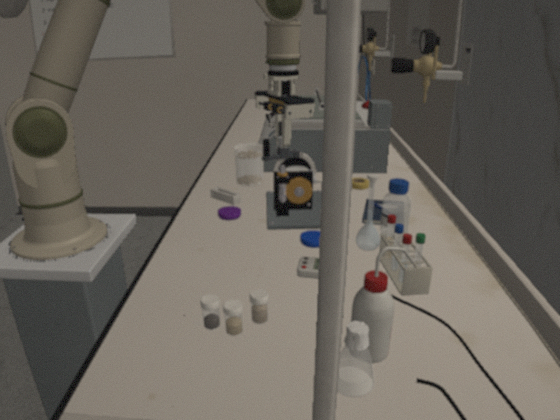

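```bash
python3 -m pendant '[[[0,0.25,0],0,-1],[[0,0.25,0],0,-1],[[0,0.2,0],0,-1],[[0,0.06,0],0,-1],[[0,0.06,0],0,-1],[[0,0.04,0],0,-1],[[0,0,0],0,-1],[[0,0,0],0,-1]]' 25
```

```text
time_s: 12.85
tool_pos: [563.8, 131.1, 179.7]
eef_rot: [-0.607, 0.362, -0.362, 0.607]
wrist_force: [0.7, 0.2, -2.1]
grip_width: 0.188
```

```bash
python3 -m pendant '[[[0,0.04,0],0,-1],[[0,0.04,0],0,-1],[[0,0.04,0],0,-1],[[0,0,0],0,-1],[[0,0,0],0,-1],[[0,0,0],0,-1],[[0,0,0],0,-1],[[0,0,0],0,-1]]' 25
```

```text
time_s: 13.85
tool_pos: [563.7, 131.1, 176.6]
eef_rot: [0.607, -0.362, 0.362, -0.607]
wrist_force: [-0.3, -0.5, -1.9]
grip_width: 0.191
```

```bash
python3 -m pendant '[[[0,0.04,0],0,-1],[[0,0.04,0],0,-1],[[0,0,0],0,-1],[[0,0,0],0,-1],[[0,0,0],0,-1],[[0,0,0],0,-1],[[0,0,0],0,-1],[[0,0,0],0,-1]]' 25
```

```text
time_s: 14.85
tool_pos: [563.9, 131.2, 174.7]
eef_rot: [-0.607, 0.362, -0.362, 0.607]
wrist_force: [0.1, 0.2, 3.9]
grip_width: 0.194
```

```bash
python3 -c "
from h import *
s=ctrl.get_state();print(s['moment'],s['wrist_force'])"
python3 -m pendant '[[[-0.013,0,-0.025],0,-1],[[0,0,0],0,-1],[[0,0.02,0],0,-1],[[0,0,0],0,-1],[[0,0,0],0,-1],[[0,0,0],0,-1],[[0,0,0],0,-1],[[0,0,0],0,-1]]' 25
python3 -c "
from h import *
s=ctrl.get_state();print(s['moment'],s['wrist_force'])"
```

```text
[0.24310684 0.1773634  0.00301749] [0.11257196 0.20884982 3.85932346]
time_s: 15.85
tool_pos: [562.9, 131.2, 174.0]
eef_rot: [0.608, -0.362, 0.362, -0.607]
wrist_force: [-1.0, 1.3, -2.5]
grip_width: 0.191
[ 0.16247937  0.33677742 -0.01431029] [-1.02620434  1.25232864 -2.51751001]
```

```bash
python3 -m pendant '[[[0,0.04,0],0,-1],[[0,0.04,0],0,-1],[[0,0.04,0],0,-1],[[0,0.04,0],0,-1],[[0,0,0],0,-1],[[0,0,0],0,-1],[[0,0,0],0,-1],[[0,0,0],0,-1]]' 25
python3 -c "
from h import *
s=ctrl.get_state();print(s['moment'],s['wrist_force'])"
```

```text
time_s: 16.85
tool_pos: [563.0, 131.2, 170.0]
eef_rot: [0.607, -0.362, 0.362, -0.607]
wrist_force: [-0.0, 3.5, -3.4]
grip_width: 0.196
[0.78184549 0.20388029 0.01111047] [-0.02601823  3.5419729  -3.42011683]
```

```bash
python3 -m pendant '[[[-0.012,0.04,0.006],0,-1],[[0,0.04,0],0,-1],[[0,0.04,0],0,-1],[[0,0.04,0],0,-1],[[0,0.02,0],0,-1],[[0,0,0],0,-1],[[0,0,0],0,-1],[[0,0,0],0,-1]]' 25
python3 -c "
from h import *
s=ctrl.get_state();print(s['moment'],s['wrist_force'])"
```

```text
time_s: 17.85
tool_pos: [563.0, 131.3, 165.5]
eef_rot: [0.607, -0.362, 0.362, -0.607]
wrist_force: [-1.3, 1.0, -2.0]
grip_width: 0.191
[ 0.36149406  0.20179495 -0.0290267 ] [-1.28297525  0.98953047 -2.03380125]
```

```bash
python3 -m pendant '[[[0,0.04,0],0,-1],[[0,0.04,0],0,-1],[[0,0.04,0],0,-1],[[0,0,0],0,-1],[[0,0,0],0,-1],[[0,0,0],0,-1],[[0,0,0],0,-1],[[0,0,0],0,-1]]' 25
python3 -c "
from h import *
s=ctrl.get_state();print(s['moment'],s['wrist_force'],s['tool_pos'],R.from_quat(s['eef_rot']).as_matrix()[0].round(3))"
```

```text
time_s: 18.85
tool_pos: [563.0, 131.4, 162.6]
eef_rot: [0.607, -0.362, 0.362, -0.607]
wrist_force: [0.2, 0.8, -2.9]
grip_width: 0.195
[0.28499738 0.17137933 0.0224914 ] [ 0.16895968  0.77119372 -2.92995809] [563.03298787 131.35958753 162.58753867] [ 0.476 -0.     0.88 ]
```

Nearly home; lower to light contact.

```bash
python3 -m pendant '[[[0,0.03,0],0,-1],[[0,0,0],0,-1],[[0,0,0],0,-1],[[0,0.02,0],0,-1],[[0,0,0],0,-1],[[0,0,0],0,-1],[[0,0,0],0,-1],[[0,0,0],0,-1]]' 25
python3 -c "
from h import *
s=ctrl.get_state();print(s['moment'],s['wrist_force'],s['tool_pos'],R.from_quat(s['eef_rot']).as_matrix()[0].round(3))"
```

```text
time_s: 19.85
tool_pos: [563.1, 131.4, 161.4]
eef_rot: [-0.607, 0.362, -0.362, 0.607]
wrist_force: [-0.5, 0.7, -1.6]
grip_width: 0.189
[0.31013698 0.14090636 0.02636478] [-0.48144032  0.69055171 -1.5741969 ] [563.11323071 131.41858417 161.37200948] [0.476 0.    0.88 ]
```

```bash
python3 -m pendant '[[[0,0,0],0,-0.2],[[0,0,0],0,-0.2],[[0,0,0],0,-0.2],[[0,0,0],0,-0.2],[[0,-0.8,0],0,-0.2],[[0,-1,0],0,-0.2],[[0,-0.4,-0.2],0,-0.2],[[0,0,-0.8],0,-0.2]]' 25
python3 - <<'E'
from h import *
s=ctrl.get_state();print(s['moment'],s['wrist_force'],s['tool_pos'],R.from_quat(s['eef_rot']).as_matrix()[0].round(3))
p,d=snap('wrist','w6'); 
z=np.load('pics/w5.npz',allow_pickle=True)['p'][:,:,::-1]
cv2.imwrite('pics/w5a.png',cv2.resize(z[0:150,30:180],None,fx=4,fy=4,interpolation=2))
E
```

```text
time_s: 20.85
tool_pos: [541.4, 119.8, 216.8]
eef_rot: [-0.607, 0.361, -0.362, 0.608]
wrist_force: [-0.6, -0.1, -0.5]
grip_width: 0.4
[ 0.01048048  0.11063777 -0.02398684] [-0.62706327 -0.13777443 -0.52658555] [541.43260328 119.80076136 216.7684017 ] [0.476 0.002 0.879]
```

View pics/w6.png

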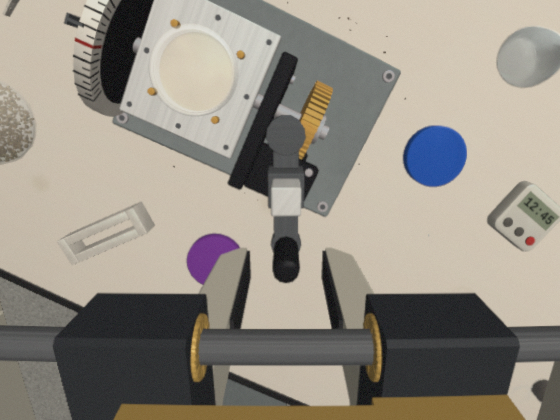

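View pics/w5a.png

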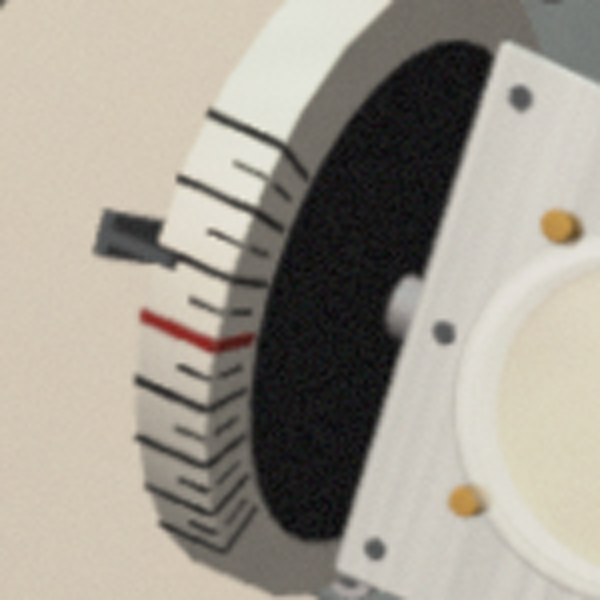

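```bash
python3 - <<'E'
from h import *
z=np.load('pics/w6.npz',allow_pickle=True); k=z['c'][0];p=z['p'][:,:,::-1];d=z['d']
for u,v in [(286,197),(280,200),(292,195),(285,132),(286,270)]: print(u,v,px2w(k,u,v,np.median(d[v-2:v+3,u-2:u+3])).round(1))
S=6
a=cv2.resize(p[100:290,240:330],None,fx=3.1,fy=3.1,interpolation=2);S=3.1
def draw(cx,cy,yaw,zc,col):
    r=R.from_euler('z',yaw,degrees=True)
    pj=lambda x,y,h: w2px(k,np.array([cx,cy,zc])+r.apply([x,y,h]))[:2]
    def pl(q): cv2.polylines(a,[((np.array(q)-[240,100]+.5)*S-.5).astype(int).reshape(-1,1,2)],True,col,1)
    for hw,h in ((9,54),(12,28)): pl([pj(sx*hw,sz*hw,h) for sx,sz in [(1,1),(1,-1),(-1,-1),(-1,1)]])
    pl([pj(-37+12*np.cos(t),12*np.sin(t),14) for t in np.linspace(0,6.28,40)])
    pl([pj(46+9*np.cos(t),9*np.sin(t),54) for t in np.linspace(0,6.28,40)])
draw(563.1,131.4,208.4,130,(0,0,255))
cv2.imwrite('pics/w6a.png',a)
E
```

```text
286 197 [562.2 130.3 183.4]
280 200 [558.8 132.5 183.1]
292 195 [564.9 127.7 183.1]
285 132 [591.8 146.9 143.2]
286 270 [520.6 107.8 183.6]
```

View pics/w6a.png

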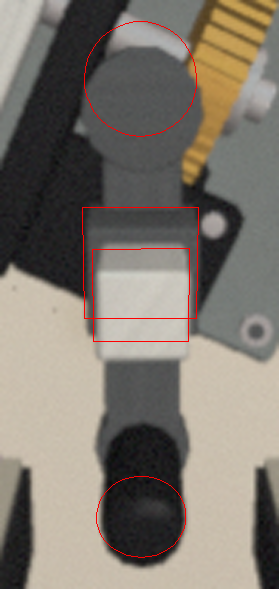

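```bash
sed -i "s/    p,d=viewer.read_camera(cam); /    c0=viewer.calibration(cam); p,d=viewer.read_camera(cam); /; s/c=np.array(\[viewer.calibration(cam)\]/c=np.array([c0]/" h.py; python3 -m pendant '[[[0,0,-0.84],0,-0.2],[[0,0,0],0,-0.2],[[0,0.6,0],0,-0.2],[[0,0.6,0],0,-0.2],[[0,0.6,0],0,-0.2],[[0,0.6,0],0,-0.2],[[0,0,0],0,-0.2],[[0,0,0],0,-0.2]]' 5
python3 - <<'E'
from h import *
s=ctrl.get_state();print(s['moment'],s['wrist_force'],s['tool_pos'],R.from_quat(s['eef_rot']).as_matrix()[0].round(3),s['joint_pos'])
p,d=snap('wrist','w7'); 
E
```

```text
time_s: 21.9
tool_pos: [522.8, 109.4, 156.4]
eef_rot: [0.607, -0.362, 0.362, -0.607]
wrist_force: [-0.2, -0.9, -0.2]
grip_width: 0.403
[ 0.0545244   0.0381926  -0.03052045] [-0.22504716 -0.9298944  -0.2265231 ] [522.8062919  109.44157294 156.41351374] [0.476 0.    0.88 ] [-0.54632005  0.47649221  0.32992008  2.11077301 -0.26877589  0.59334757
 -1.10168307]
```

View pics/w7.png

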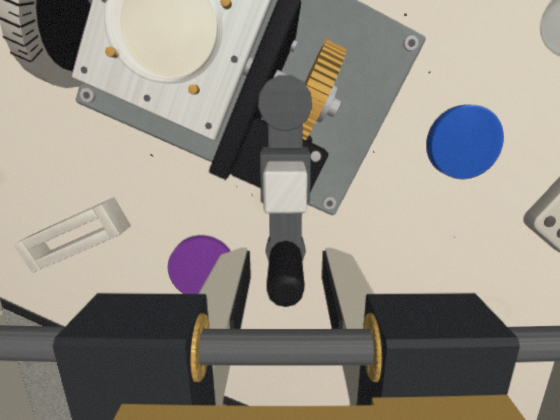

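```bash
python3 -m pendant '[[[0,0,0],0,-1],[[0,0,0],0,-1],[[0,0,0],0,-1],[[0,0,0],0,-1],[[-0.476,0,0.063],0,-1],[[-0.444,0,0.184],0,-1],[[-0.381,0,0.292],0,-1],[[0,0,0],0,-1]]' 5
python3 - <<'E'
from h import *
s=ctrl.get_state();print(s['moment'],s['wrist_force'],s['tool_pos'])
a=np.radians(45);M=R.from_quat(s['eef_rot']).as_matrix();print(M[:2].round(3),np.array([563.1,131.4,0])+M@[-46*np.sin(a),0,-46*np.cos(a)])
p,d=snap('wrist','w8'); 
E
```

```text
time_s: 22.95
tool_pos: [518.8, 146.6, 156.3]
eef_rot: [-0.608, 0.361, -0.361, 0.608]
wrist_force: [-2.7, 0.7, 4.1]
grip_width: 0.191
[ 0.32241214  0.7360154  -0.04881407] [-2.67570756  0.66063596  4.06719064] [518.79904636 146.58706755 156.28117029]
[[ 0.478 -0.     0.878]
 [-0.878  0.001  0.478]] [5.18981358e+02 1.44420931e+02 2.82698242e-02]
```

View pics/w8.png

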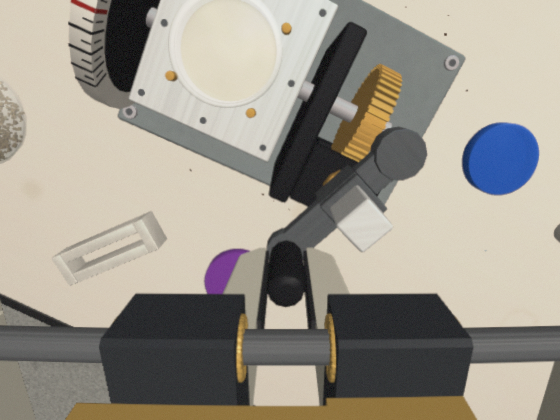

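```bash
python3 -m pendant '[[[-0.292,0,0.381],0,-1],[[-0.184,0,0.444],0,-1],[[-0.063,0,0.476],0,-1],[[0.063,0,0.476],0,-1],[[0.184,0,0.444],0,-1],[[0.292,0,0.381],0,-1],[[0.381,0,0.292],0,-1],[[0,0,0],0,-1]]' 5
python3 - <<'E'
from h import *
s=ctrl.get_state();print(s['moment'],s['wrist_force'],s['tool_pos'])
a=np.radians(150);M=R.from_quat(s['eef_rot']).as_matrix();print(M[:2].round(3),np.array([563.1,131.4,0])+M@[-46*np.sin(a),0,-46*np.cos(a)])
p,d=snap('wrist','w9'); 
E
```

```text
time_s: 24.0
tool_pos: [589.5, 169.7, 156.7]
eef_rot: [-0.606, 0.362, -0.364, 0.608]
wrist_force: [4.2, 3.9, 1.9]
grip_width: 0.192
[ 0.98249958 -0.78008264  0.0571335 ] [4.22962146 3.8521211  1.92242397] [589.51412363 169.73423683 156.71966033]
[[ 0.474  0.003  0.88 ]
 [-0.88   0.     0.474]] [5.87263316e+02 1.70542399e+02 8.20810583e-02]
```

View pics/w9.png

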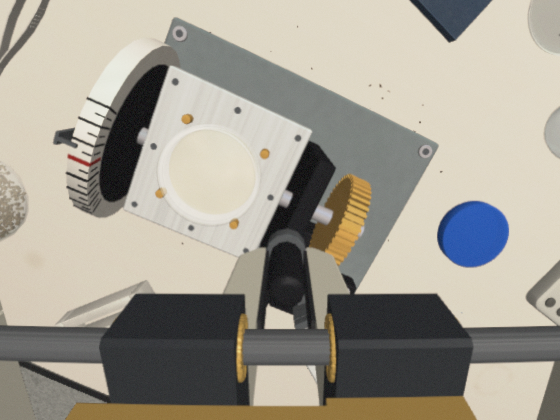

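```bash
python3 -m pendant '[[[0.444,0,0.184],0,-1],[[0.476,0,0.063],0,-1],[[0.476,0,-0.063],0,-1],[[0.444,0,-0.184],0,-1],[[0.381,0,-0.292],0,-1],[[0.292,0,-0.381],0,-1],[[0.184,0,-0.444],0,-1],[[0.063,0,-0.476],0,-1]]' 5
python3 - <<'E'
from h import *
s=ctrl.get_state();print(s['moment'],s['wrist_force'],s['tool_pos'])
a=np.radians(270);M=R.from_quat(s['eef_rot']).as_matrix();print(M[:2].round(3),np.array([563.1,131.4,0])+M@[-46*np.sin(a),0,-46*np.cos(a)])
p,d=snap('wrist','w10'); 
E
```

```text
time_s: 25.05
tool_pos: [583.7, 90.9, 156.2]
eef_rot: [0.607, -0.362, 0.362, -0.607]
wrist_force: [-0.6, 4.7, -2.0]
grip_width: 0.19
[ 1.22797725  0.41024418 -0.06562523] [-0.55677709  4.69481421 -1.9962756 ] [583.70647418  90.86924113 156.16968198]
[[ 0.476 -0.001  0.879]
 [-0.879  0.     0.476]] [ 5.84993187e+02  9.09440137e+01 -3.89228257e-02]
```

View pics/w10.png

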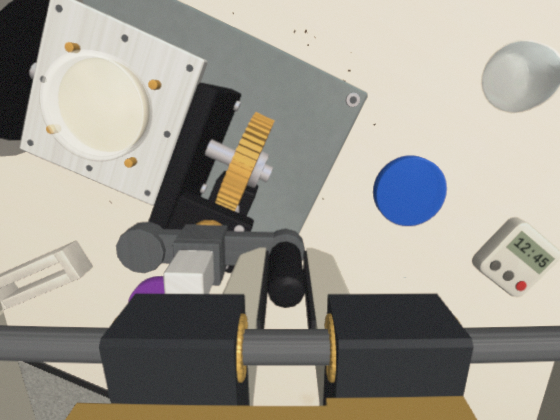

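```bash
python3 -m pendant '[[[-0.063,0,-0.476],0,-1],[[-0.184,0,-0.444],0,-1],[[-0.292,0,-0.381],0,-1],[[-0.381,0,-0.292],0,-1],[[-0.444,0,-0.184],0,-1],[[-0.476,0,-0.063],0,-1],[[-0.476,0,0.063],0,-1],[[-0.444,0,0.184],0,-1]]' 5
python3 -m pendant '[[[-0.381,0,0.292],0,-1],[[-0.292,0,0.381],0,-1],[[-0.184,0,0.444],0,-1],[[-0.063,0,0.476],0,-1],[[0.063,0,0.476],0,-1],[[0.184,0,0.444],0,-1],[[0.292,0,0.381],0,-1],[[0.381,0,0.292],0,-1]]' 5
python3 - <<'E'
from h import *
s=ctrl.get_state();print(s['moment'],s['wrist_force'],s['tool_pos'])
a=np.radians(150);M=R.from_quat(s['eef_rot']).as_matrix();print(M[:2].round(3),np.array([563.1,131.4,0])+M@[-46*np.sin(a),0,-46*np.cos(a)])
p,d=snap('wrist','w11'); 
z=p[:,:,::-1]
cv2.imwrite('pics/w11a.png',np.hstack([cv2.resize(np.load(f'pics/{n}.npz')['p'][100:230,40:140,::-1],None,fx=4,fy=4,interpolation=2) for n in ('w9','w11')]))
E
```

```text
time_s: 26.1
tool_pos: [516.1, 133.2, 156.3]
eef_rot: [0.608, -0.362, 0.362, -0.607]
wrist_force: [-0.4, -0.1, 1.3]
grip_width: 0.19
time_s: 27.1
tool_pos: [588.9, 170.5, 156.5]
eef_rot: [-0.607, 0.362, -0.363, 0.608]
wrist_force: [0.5, 2.6, 0.9]
grip_width: 0.193
[ 0.68132333 -0.03707403 -0.01785077] [0.52404464 2.6068221  0.8526019 ] [588.87788225 170.4518365  156.53293143]
[[ 0.476  0.002  0.88 ]
 [-0.88   0.     0.476]] [5.87199012e+02 1.70582079e+02 4.77584552e-02]
```

View pics/w11.png

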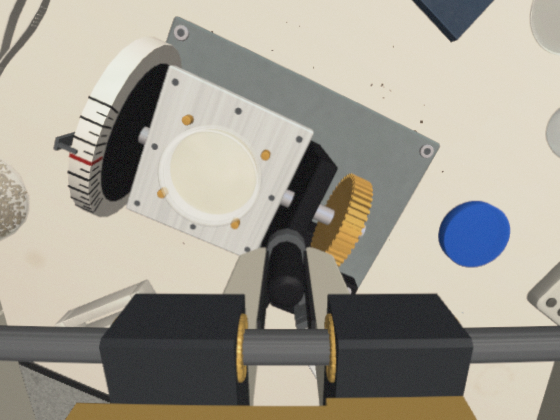

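View pics/w11a.png

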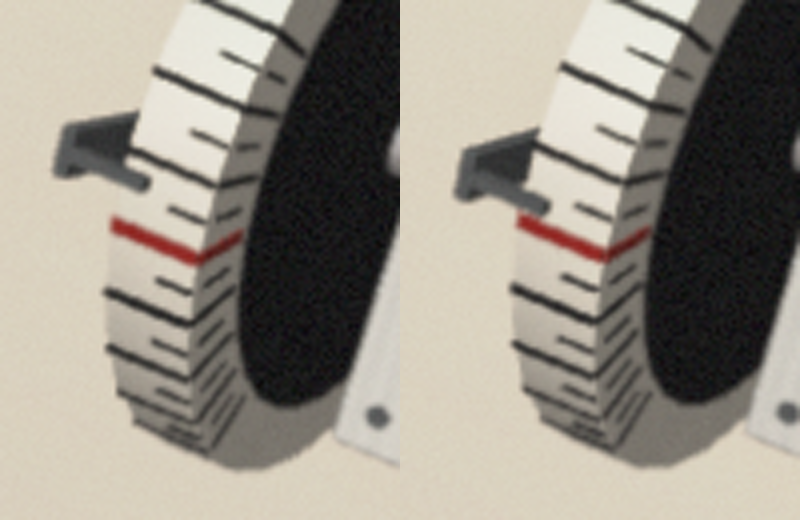

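```bash
python3 -m pendant '[[[0.444,0,0.184],0,-1],[[0.476,0,0.063],0,-1],[[0.476,0,-0.063],0,-1],[[0.444,0,-0.184],0,-1],[[0.381,0,-0.292],0,-1],[[0.292,0,-0.381],0,-1],[[0.184,0,-0.444],0,-1],[[0.063,0,-0.476],0,-1]]' 5
python3 -m pendant '[[[-0.063,0,-0.476],0,-1],[[-0.184,0,-0.444],0,-1],[[-0.292,0,-0.381],0,-1],[[-0.381,0,-0.292],0,-1],[[-0.444,0,-0.184],0,-1],[[-0.476,0,-0.063],0,-1],[[-0.476,0,0.063],0,-1],[[-0.444,0,0.184],0,-1]]' 5
python3 -m pendant '[[[-0.381,0,0.292],0,-1],[[-0.292,0,0.381],0,-1],[[-0.184,0,0.444],0,-1],[[-0.063,0,0.476],0,-1],[[0.063,0,0.476],0,-1],[[0.184,0,0.444],0,-1],[[0.292,0,0.381],0,-1],[[0.381,0,0.292],0,-1]]' 5
python3 - <<'E'
from h import *
s=ctrl.get_state();print(s['moment'],s['wrist_force'],s['tool_pos'])
a=np.radians(150);M=R.from_quat(s['eef_rot']).as_matrix();print(M[:2].round(3),np.array([563.1,131.4,0])+M@[-46*np.sin(a),0,-46*np.cos(a)])
p,d=snap('wrist','w12'); 
cv2.imwrite('pics/w12a.png',np.hstack([p[:,:,::-1][:,:400]]+[cv2.resize(np.load(f'pics/{n}.npz')['p'][115:220,40:140,::-1],None,fx=4,fy=4,interpolation=2) for n in ('w12',)]))
yaw=np.radians(3.8);c=np.array([563.1,131.4]);o=c-np.array([[np.cos(yaw),-np.sin(yaw)],[np.sin(yaw),np.cos(yaw)]])@[-43,-45]
print('stage o',o)
for n in ['w1','w5','w9','w11','w12']:
    z=np.load(f'pics/{n}.npz',allow_pickle=True);d=z['d'];k=z['c'][0]
    P=[]
    for v in range(0,420,2):
        for u in range(0,560,2):
            if d[v,u]>0:
                w=px2w(k,u,v,d[v,u]); l=w[:2]-o; x=np.cos(yaw)*l[0]+np.sin(yaw)*l[1]; y=-np.sin(yaw)*l[0]+np.cos(yaw)*l[1]-50
                if abs(x)<46 and abs(y)<44 and np.hypot(x,y)>36 and 75<w[2]<108: P.append([x,y,w[2]])
    P=np.array(P)
    for _ in range(3):
        A=np.c_[P[:,:2],np.ones(len(P))]; q=np.linalg.lstsq(A,P[:,2],rcond=None)[0]; r=P[:,2]-A@q; P=P[abs(r)<2.5*r.std()]
    print(n,len(P),np.degrees(np.arctan(q[:2])).round(2),q[2].round(1),r.std())
E
```

```text
time_s: 28.15
tool_pos: [583.8, 90.9, 156.2]
eef_rot: [0.607, -0.362, 0.362, -0.607]
wrist_force: [-0.8, 5.5, -0.8]
grip_width: 0.193
time_s: 29.15
tool_pos: [516.1, 133.2, 156.3]
eef_rot: [0.608, -0.362, 0.362, -0.607]
wrist_force: [-0.6, -1.2, 2.7]
grip_width: 0.191
time_s: 30.15
tool_pos: [588.9, 170.5, 156.5]
eef_rot: [-0.607, 0.362, -0.362, 0.608]
wrist_force: [1.4, 2.5, 2.2]
grip_width: 0.191
[ 0.6800231   0.05305538 -0.03081249] [1.37342972 2.45716032 2.24911791] [588.85549342 170.45787287 156.53368114]
[[ 0.476  0.002  0.88 ]
 [-0.88   0.     0.476]] [5.87197186e+02 1.70583201e+02 4.84749176e-02]
stage o [603.02313762 179.15084379]
w1 1440 [ 0.68 -0.07] 91.7 0.7050745140850958
w5 1638 [ 0.62 -0.08] 91.8 0.6771968009641741
w9 1961 [ 1.9  -0.05] 91.8 0.6180618560015922
w11 1882 [ 5.21 -0.09] 91.9 0.6258706031551895
w12 1830 [ 8.6  -0.13] 92.1 0.6265515955979889
```

View pics/w12a.png

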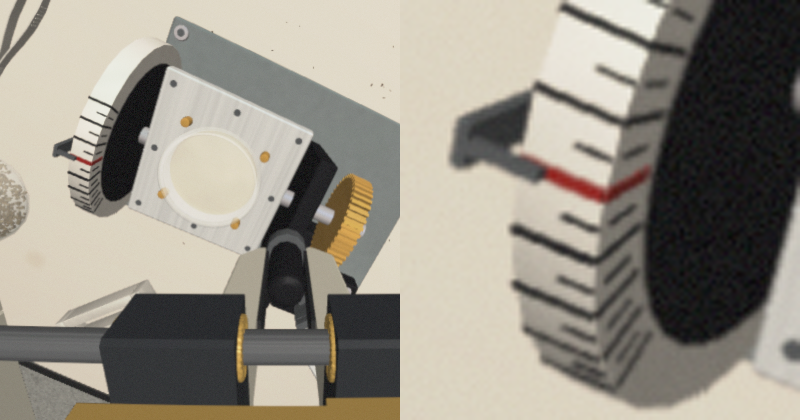

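```bash
python3 -m pendant '[[[0.444,0,0.184],0,-1],[[0.476,0,0.063],0,-1],[[0.476,0,-0.063],0,-1],[[0.444,0,-0.184],0,-1],[[0.381,0,-0.292],0,-1],[[0.292,0,-0.381],0,-1],[[0.184,0,-0.444],0,-1],[[0.063,0,-0.476],0,-1]]' 5
python3 -m pendant '[[[-0.063,0,-0.476],0,-1],[[0,0,0],0,-1],[[0,0,0],0,-1],[[0,0,0],0,-0.3],[[0,0,0],0,-0.3],[[0,0,0],0,-0.3],[[0,0,0],0,-0.3],[[0,0,0],0,-0.3]]' 5
python3 -m pendant '[[[0,-0.4,0],0,-0.3],[[0,-0.8,0],0,-0.3],[[0,-1,0],0,-0.3],[[0,-1,0],0,-0.3],[[0,0,-0.8],0,-0.3],[[0,0,-0.8],0,-0.3],[[0,0,0],0,-0.3],[[0,0,0],0,-0.3]]' 5
python3 - <<'E'
from h import *
s=ctrl.get_state();print(s['moment'],s['wrist_force'],s['tool_pos'])
p,d=snap('wrist','w13'); snap('scene','s13')
yaw=np.radians(3.8);c=np.array([563.1,131.4]);o=c-np.array([[np.cos(yaw),-np.sin(yaw)],[np.sin(yaw),np.cos(yaw)]])@[-43,-45]
for n in ['w12','w13']:
    z=np.load(f'pics/{n}.npz',allow_pickle=True);d=z['d'];k=z['c'][0]
    P=[]
    for v in range(0,420,2):
        for u in range(0,560,2):
            if d[v,u]>0:
                w=px2w(k,u,v,d[v,u]); l=w[:2]-o; x=np.cos(yaw)*l[0]+np.sin(yaw)*l[1]; y=-np.sin(yaw)*l[0]+np.cos(yaw)*l[1]-50
                if abs(x)<46 and abs(y)<44 and np.hypot(x,y)>36 and 75<w[2]<108: P.append([x,y,w[2]])
    P=np.array(P)
    for _ in range(3):
        A=np.c_[P[:,:2],np.ones(len(P))]; q=np.linalg.lstsq(A,P[:,2],rcond=None)[0]; r=P[:,2]-A@q; P=P[abs(r)<2.5*r.std()]
    print(n,len(P),np.degrees(np.arctan(q[:2])).round(2),q[2].round(1),r.std(),P[:,:2].min(0),P[:,:2].max(0))
E
```

```text
time_s: 31.2
tool_pos: [583.8, 90.9, 156.2]
eef_rot: [0.607, -0.362, 0.362, -0.607]
wrist_force: [-2.2, 5.2, -0.7]
grip_width: 0.195
time_s: 32.2
tool_pos: [573.8, 86.6, 156.4]
eef_rot: [0.607, -0.362, 0.362, -0.607]
wrist_force: [0.6, -0.7, -0.7]
grip_width: 0.353
time_s: 33.2
tool_pos: [539.4, 68.1, 236.9]
eef_rot: [-0.607, 0.362, -0.362, 0.608]
wrist_force: [0.5, -0.3, -1.0]
grip_width: 0.347
[0.05679346 0.06504892 0.00925904] [ 0.47555041 -0.28416546 -0.96698538] [539.40884744  68.14419723 236.85848218]
w12 1830 [ 8.6  -0.13] 92.1 0.6265515955979889 [-45.95677248 -43.9934791 ] [45.979996   43.94427896]
w13 915 [ 9.79 -0.03] 92.0 0.7464893189328927 [-45.99344991 -43.96992536] [45.85644464 43.99392792]
```

View pics/w13.png

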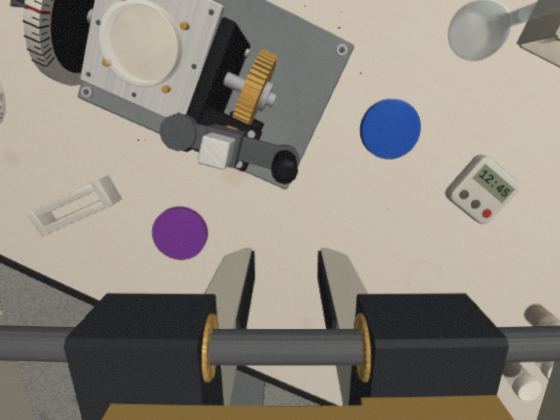

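```bash
python3 - <<'E'
from h import *
z=np.load('pics/w13.npz',allow_pickle=True); k=z['c'][0];p=z['p'][:,:,::-1];d=z['d']
for u,v in [(215,151),(179,131),(284,163),(141,43)]: print(u,v,px2w(k,u,v,np.median(d[v-2:v+3,u-2:u+3])).round(1))
print('boss', plane(k,214.5,151,184).round(1))
yaw=np.radians(3.8);print('dish expected',603-50*np.sin(yaw),179.2+50*np.cos(yaw))
cv2.imwrite('pics/w13a.png',cv2.resize(np.vstack([p[0:90,0:180],p[100:190,140:320]]),None,fx=3.3,fy=3.3,interpolation=2))
E
```

```text
215 151 [563.7 131.  183.7]
179 131 [555.8 164.8 143.5]
284 163 [577.5  89.6 183.7]
141 43 [596.4 225.9 109.7]
boss [563.7 131.2 184. ]
dish expected 599.68630498 229.0900734146025
```

View pics/w13a.png

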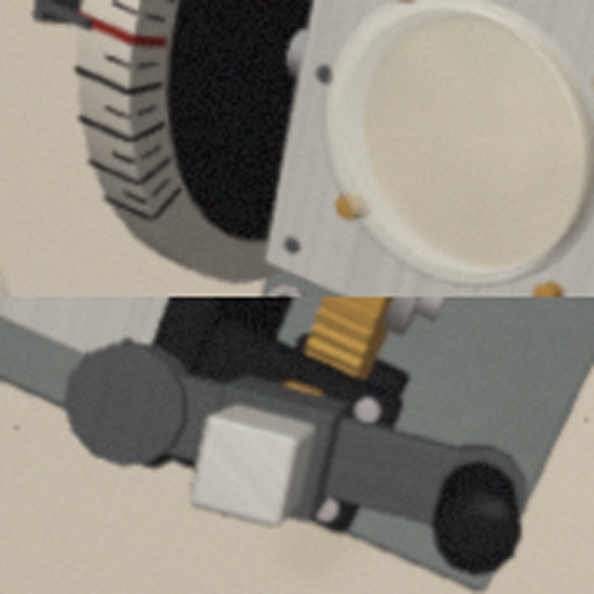

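```bash
python3 -c "
from h import *
s=ctrl.get_state();print(abs(s['qd']).max(),s['time_s']);print(ctrl.close_job())"
```

```text
0.005124791659159576 33.3
the job is handed in; nothing more can be done
None
```

I put the crank on the worm shaft, turned it about 2.87 turns clockwise to bring the stage to the red line, then let go and backed clear. I handed the job in at 33.3 s; no verdict is reported.

**Fitting:** The crank first rested on the square's corners at about 6 N. After a 0.7 mm sideways shift it sank home with no turning, because the camera had already given the square's angle. The highest wrist force I read was about 7 N, but force is only read at the end of each call.

**Last checks:**
- **Tilt:** A plane fitted to the depth image of the table gives 9.8°, up from about 0.65° at the start. Counting turns gives 10.1–10.2°.
- **Pointer:** It stands at the red line. It looked about 1° ahead in the tilted wrist views, which I put down to parallax, so I relied on the plane fit.
- **Crank:** The top of its boss reads 183.7 mm (184 expected when home). It is centred within about 1 mm.
- **Dish:** It is between its pins in the last picture. A rough depth point reads about 4–5 mm from the nominal centre. I did not measure its centre more exactly.
- **Bystanders:** I never went near the jars or timer, and I did not measure their positions again at the end.

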